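# Take the drained measuring cups off the rack and nest them on the tray

## Task

Two tall steel measuring cups are draining mouth down on the loop pegs of the sloping wire rack. Lift both off their pegs and nest them, mouth down, over the tall cup that already stands mouth down in the white tray, so that all three make one straight stack with each rim resting fully on the bead of the cup below. Lower them gently, without dropping or ramming them, and leave the short cup on its peg.

Things in the scene. Friction and masses are not known exactly. Their poses are not given: they have to be found in the camera images.
- tall_cup_1: tall bare-steel cup on the rack, a cone 72 mm high standing mouth DOWN: mouth 63 mm outside, 60 inside; closed end 44 mm; wall 1.5. Origin: centre of the mouth; z: axis, mouth to closed end. Outside bead 61 mm across, its top edge at z = 26 mm; grip the cone above it (46 to 55 mm wide). Home over another tall cup, its rim sits on that bead: origin 26 mm above the other's, axes within 2 mm. 0.09 kg
- tall_cup_2: the other tall cup on the rack: same shape, size and frame as tall_cup_1. Either may be nested first
- tray_cup: the third tall cup, same shape, size and frame as tall_cup_1; it starts mouth down on the floor of the white tray and is the foot of the stack (z up)
- short_cup: short cup of the same style, also on the rack, to be left there: same mouth, bead and taper but only 46 mm high, 51 mm across the closed end; frame as tall_cup_1
- drain_rack: fixed sloping rack of 5 mm steel wire over a drip pan, 300 mm wide (y), 130 deep (x), 110 high at its back (+x). Origin: table under its middle, z up. The cups stand on a plane that rises 30 degrees towards its +x, their z square to it: (-0.5, 0, 0.866) in its frame. Three places, a cup on each in any order: y = -0.115, 0, 0.115 at x = 0, z = 0.075
- peg_middle (a point): middle cup place of the rack: centre of the cup's mouth, on the slope. Inside each cup a wire loop 33 mm wide stands 37 mm out of the slope, square to it, 18 mm uphill of the mouth's centre; draw the cup 45 mm along its own z to clear it
- clean_tray: loose shallow white food tray, 280 (x) x 200 (y) x 50 mm high, floor 2 mm thick, flat inside 240 x 160 mm. Origin: centre of its underside, z up

How it is judged:
By the outcome, as a careful person would: the job done as asked, in the order asked, and still so for the second after the job is handed in, with the robot touching nothing.
It also fails if it takes over 64 s, if anything falls off the work surface, if the arm or the gripper's body presses on something with over 40 N, if the wrist force passes 120 N, or if a joint passes its speed limit or range.

## Robot

A 6-joint arm with a two-finger parallel gripper is mounted at the origin on a cart in front of the work surface, level with it; the furniture and walls round the work are solid. World frame = base frame: x ahead of the robot, y to its left, z up, the work surface at z = 0. Lengths are in m, angles in degrees, forces in N, time in s.
With the tool pointing down it reaches from about 0.375 to 0.75 m from the base axis. Payload 9 kg.
Tool frame: the origin (TCP) lies midway between the tips of the shut fingers; the grasp point (between the pads) lies 19 mm behind it (grip_depth is the distance from the TCP to the grasp point, in m); z points along the fingers, y is the direction in which the jaws open and shut (so a half turn about z gives the same grasp; the last joint's range is limited). The gripper opens to 85 mm and grips with 20 to 120 N. Pads are 22 mm wide; open, the fingers measure 114 mm over their backs; the gripper's body (76 mm by 85 mm) begins 54 mm behind the grasp point. The pads swing forward as they close: fully open they stand 13 mm farther back than shut.
Start: joints at [59.032, 5.964, 5.575, 89.605, 0, 77.527], TCP at [0.19, 0.569, 0.231] pointing down, gripper open.
Joint ranges: [-171.21, 171.21], [-48.23, 106.86], [-62.78, 66.21], [-105.2, 120.99], [-86.42, 89.51], [-180, 180]. Speed limits (degrees/s): [127.2, 127.2, 147.25, 180, 180, 180].

## Interface

Orientations are given as [roll, pitch, yaw] about the fixed x, y, z axes, in that order (R = Rz(yaw) Ry(pitch) Rx(roll)).
In Python, from station import * gives the robot as it stands. The module is installed in compiled form; this text tells all that it offers.
- The arm moves only by the shell command python3 -m jog 'ROWS'. ROWS is JSON, a list of rows, each an object of numbers: "x", "y", "z": the shift along the world's x, y, z as a fraction of full scale; "rx", "ry", "rz": the turn, a rotation vector about the world's x, y, z as a fraction of full scale; "grip": the opening, from -1 (shut) to 1 (fully open). In form: [{"x": .., "y": .., "z": .., "rx": .., "ry": .., "rz": .., "grip": ..}, ...]. A call has exactly 8 rows; each row shifts and turns the commanded pose from where the row before left it; what a row does not reach is not made up. Full scale, the value 1, is 0.04 m for a shift and 0.08 rad for a turn. A row lasts 1/12 s, in which the tool goes at most 41.7 mm and 7.16 degrees, less where a joint would pass 70% of its speed; a pose out of reach is approached as far as the arm can. A call with a number of a shift or a turn outside -1 to 1 is refused whole. A call with a gripper value outside its range is refused whole. The fingers move at their own pace and stop on an object; the grip force is fixed at half the most. Time passes only in rows, so rows that do not move let the fingers close, or fill a call up. It gives the time, the measured TCP pose, the force and the opening at its end, in the units of the state.
- get_state(): the state, without advancing time (a new reading comes with each control period).
- get_image(name): name is "side" or "top" or "wrist"; returns (picture, depth): 420x560x3 uint8, red, green, blue; 420x560 float32, m along the optical axis (not along the pixel's ray), 0 where there is no reading.
- get_calibration(name): a dict with "camera_matrix" (3x3 intrinsics, pixels), "distortion" ([k1, k2, p1, p2, k3] as OpenCV has them; the pictures are not rectified), "pose" (4x4, takes a point from camera to world coordinates). Camera axes: x right, y down, z forward; pixel columns grow to the right and rows downward; lengths in m; the calibration is good to about 2 mm. A picture is of the moment at which its call begins: read the wrist's pose just before it. get_calibration takes no time and is no camera call; for the wrist camera it gives the pose at the moment of the call.
- sign_off(): hands the job in, once; it reports no verdict.
The state is a dict: "t": time; "joint_positions": joint angles; "joint_velocities": joint speeds; "joint_torque": joint torques, N m; "tcp_pos": TCP position; "ee_rot": TCP orientation; "force": force on the tool from outside, world axes, zero at the start; "moment": the same for the moment, N m; "grip_width": opening from 0.0 (shut) to 1.0 (fully open).
Only numpy, scipy, OpenCV 4.12 (cv2) and the standard library are available. Lean on these libraries where they do the work, as an engineer would, in place of code of your own. Each camera call takes 0.05 s, during which the arm holds its last target. There are 200 camera calls.

## Working session

There is one attempt and no reset: what is moved stays moved. The work goes in short steps, Python scripts to look and compute and a shell command to move; the robot and the scene stay as the last step left them, time stands still between calls to the robot, and variables do not carry over. Pictures are saved under pics/ and viewed, about 8 in all and at most 12, crops included, and the job is handed in when it is done.

```bash
mkdir -p pics
cat > h.py <<'E'
from station import *
import numpy as np, cv2
def look(n,f):
    c=get_calibration(n); im,d=get_image(n)
    cv2.imwrite('pics/'+f+'.png',im[:,:,::-1]); np.savez('pics/'+f+'.npz',im=im,d=d,K=c['camera_matrix'],D=c['distortion'],T=c['pose'])
    return im,d
def pt(f,u,v,z=None,d=None):
    q=np.load('pics/'+f+'.npz'); K,D,T=np.array(q['K'],float),np.array(q['D'],float),q['T']
    r=np.append(cv2.undistortPoints(np.array([[[u,v]]],float),K,D).ravel(),1)
    if z is not None:
        w=T[:3,:3]@r; s=(z-T[2,3])/w[2]; return T[:3,3]+s*w
    d=q['d'][int(v),int(u)] if d is None else d
    return (T@np.append(r*d,1))[:3]
def cloud(f):
    q=np.load('pics/'+f+'.npz'); K,D,T=np.array(q['K'],float),np.array(q['D'],float),q['T']
    v,u=np.mgrid[:420,:560]; p=np.stack([u.ravel(),v.ravel()],1).astype(float)[:,None]
    r=cv2.undistortPoints(p,K,D)[:,0]; d=q['d'].ravel()[:,None]
    P=np.hstack([r*d,d])@T[:3,:3].T+T[:3,3]; P[d[:,0]==0]=np.nan
    return P.reshape(420,560,3)
E
python3 - <<'E'
from h import *
a,_=look('top','top0'); b,_=look('side','side0')
for n in('top','side','wrist'):
    print(n,np.round(get_calibration(n)['pose'],3).tolist())
print(get_state())
E
```

```text
top [[0.023, -0.976, 0.215, 0.361], [-1.0, -0.021, 0.011, -0.06], [-0.006, -0.215, -0.977, 1.043], [0.0, 0.0, 0.0, 1.0]]
side [[0.92, -0.245, 0.304, 0.287], [-0.391, -0.587, 0.709, -0.772], [0.005, -0.771, -0.637, 0.705], [0.0, 0.0, 0.0, 1.0]]
wrist [[0.317, 0.9, 0.301, 0.114], [0.948, -0.299, -0.104, 0.594], [-0.003, 0.318, -0.948, 0.373], [0.0, 0.0, 0.0, 1.0]]
{'t': 0.1, 'joint_positions': array([ 5.90325039e+01,  5.99482296e+00,  5.53347303e+00,  8.96046375e+01,
       -2.40213717e-04,  7.75259696e+01]), 'joint_velocities': array([ 0.02626846, -0.03837584,  0.08964099, -0.01174786, -0.04616771,
        0.03373255]), 'joint_torque': array([ 4.12402864e-03, -5.58204639e+01,  5.04724360e+01,  1.28389968e-02,
       -4.08713495e-04, -1.34781129e-05]), 'tcp_pos': array([0.19016756, 0.56876631, 0.23062272]), 'ee_rot': array([-1.79935518e+02, -1.40185439e-02,  1.61506527e+02]), 'force': array([0.07153732, 0.0616257 , 0.71985218]), 'moment': array([0.0545664 , 0.01898295, 0.02447884]), 'grip_width': 0.9990674991999139}
```

View pics/top0.png

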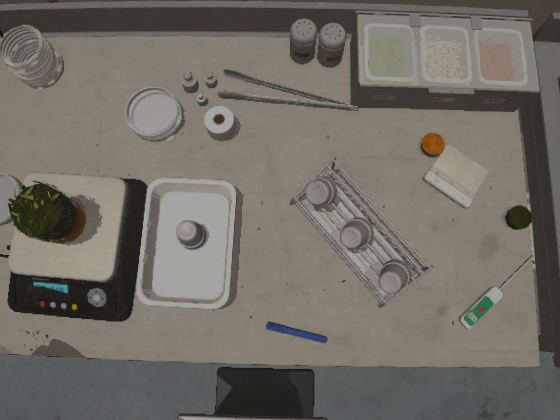

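View pics/side0.png

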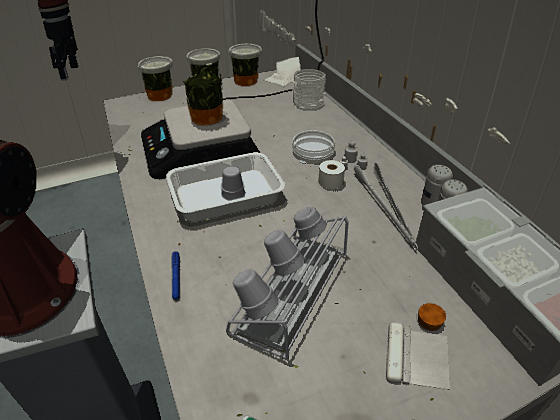

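```bash
cat >> h.py <<'E'
from scipy.optimize import least_squares
def sdf(q,H):  # q in cup frame; closed cone surface
    r=np.hypot(q[:,0],q[:,1]); z=q[:,2]; ro=31.5e-3-9.5e-3*z/.072
    side=(r-ro)*.991; cap=z-H
    return np.where((side>0)&(cap>0),np.hypot(side,cap),np.maximum(side,cap))
def axes(yaw):
    c,s=np.cos(yaw),np.sin(yaw); Rz=np.array([[c,-s,0],[s,c,0],[0,0,1]])
    t=np.deg2rad(30); Ry=np.array([[np.cos(t),0,-np.sin(t)],[0,1,0],[np.sin(t),0,np.cos(t)]])
    return Rz,Rz@Ry
def sel(P,o,R,H,m=.008,zl=.006):
    q=(P-o)@R; k=(np.hypot(q[:,0],q[:,1])<.031+m)&(q[:,2]>zl)&(q[:,2]<H+m); 
    k[k]&=np.abs(sdf(q[k],H))<m
    return P[k]
E
python3 - <<'E'
from h import *
C={f:cloud(f) for f in('top0','side0')}
for n,u,v in [('short',319,184),('mid',354,228),('near',391,270),('tray',187,228)]: print(n,C['top0'][v,u],)
for u,v in [(307,212),(275,237),(248,276),(232,170)]: print(C['side0'][v,u])
H=[.046,.072,.072]
for fs in (['top0'],['side0'],['top0','side0']):
    P=np.vstack([C[f].reshape(-1,3) for f in fs]); P=P[~np.isnan(P[:,0])]
    # rack init from caps
    a,b=C['top0'][184,319],C['top0'][270,391]
    d=(a-b)[:2]; yaw=np.arctan2(d[1],d[0])-np.pi/2
    Rz,R=axes(yaw); m=C['top0'][228,354]-R[:,2]*.072
    x=np.array([m[0],m[1],.075,yaw])
    for m in (.02,.012,.007,.007):
        pts=[]
        Rz,R=axes(x[3])
        for y,h in zip((.115,0,-.115),H): pts.append(sel(P,x[:3]+Rz@[0,y,0],R,h,m))
        def f(x):
            Rz,R=axes(x[3])
            return np.hstack([sdf((p-x[:3]-Rz@[0,y,0])@R,h) for p,y,h in zip(pts,(.115,0,-.115),H)])
        s=least_squares(f,x,loss='soft_l1',f_scale=.001); x=s.x
    print(fs,x[:3].round(4),np.rad2deg(x[3]).round(2),[len(p) for p in pts],np.abs(f(x)).mean())
    # individually
    Rz,R=axes(x[3])
    for y,h,p in zip((.115,0,-.115),H,pts):
        o=x[:3]+Rz@[0,y,0]
        s=least_squares(lambda t:sdf((p-t)@R,h),o,loss='soft_l1',f_scale=.001); print('  place',o.round(4),'fit',s.x.round(4))
    t=C['top0'][228,187].copy(); t[2]=.002
    for m in (.015,.008,.007):
        p=sel(P,t,np.eye(3),.072,m); s=least_squares(lambda t:sdf(p-t,.072),t,loss='soft_l1',f_scale=.001);t=s.x
    print('  tray',t.round(4),len(p))
E
```

```text
short [ 0.62788333 -0.12883241  0.12128968]
mid [ 0.53388209 -0.19568955  0.14397292]
near [ 0.45422335 -0.26778117  0.13644257]
tray [0.53976917 0.144604   0.0739798 ]
[ 0.6191729  -0.12759757  0.1143655 ]
[ 0.51918696 -0.19556272  0.13621331]
[ 0.4382385  -0.27125137  0.13807637]
[0.54038133 0.14614887 0.07068881]
['top0'] [ 0.5407 -0.2163  0.0735] -49.16 [723, 804, 869] 0.0010579734593312684
  place [ 0.6277 -0.1411  0.0735] fit [ 0.6277 -0.1409  0.0735]
  place [ 0.5407 -0.2163  0.0735] fit [ 0.5408 -0.2166  0.0735]
  place [ 0.4537 -0.2915  0.0735] fit [ 0.4537 -0.2913  0.0734]
  tray [0.5361 0.1468 0.0011] 683
['side0'] [ 0.541  -0.2179  0.0722] -49.01 [692, 1112, 1364] 0.0009740952833087564
  place [ 0.6278 -0.1424  0.0722] fit [ 0.6276 -0.1425  0.072 ]
  place [ 0.541  -0.2179  0.0722] fit [ 0.541  -0.218   0.0721]
  place [ 0.4542 -0.2933  0.0722] fit [ 0.4543 -0.2932  0.0724]
  tray [ 5.363e-01  1.446e-01 -3.000e-04] 619
['top0', 'side0'] [ 0.5408 -0.2171  0.0731] -49.06 [1401, 1906, 2212] 0.0010930029796114853
  place [ 0.6276 -0.1417  0.0731] fit [ 0.6276 -0.1416  0.073 ]
  place [ 0.5408 -0.2171  0.0731] fit [ 0.5408 -0.2172  0.0731]
  place [ 0.4539 -0.2924  0.0731] fit [ 0.4539 -0.2923  0.0732]
  tray [0.5362 0.1457 0.0007] 1291
```

```bash
cat >> h.py <<'E'
from scipy.spatial.transform import Rotation as Ro
def rt(a,yd):  # tool rot with z=-a, y=yd
    return np.column_stack([np.cross(yd,-a),yd,-a])
YAW=np.deg2rad(-49.06); RZ,RC=axes(YAW); A=RC[:,2]; YD=RZ[:,1]
TILT=rt(A,YD); UP=rt(np.array([0,0,1.]),YD)
def go(p,Rt,s=None):
    s=s or get_state(); R=Ro.from_euler('xyz',s['ee_rot'],degrees=True).as_matrix()
    w=Ro.from_matrix(Rt@R.T).as_rotvec()
    print('t',round(s['t'],2),'shift/0.04',((np.array(p)-s['tcp_pos'])/.04).round(3),'turn/0.08',(w/.08).round(3),'F',s['force'].round(2),'g',round(s['grip_width'],3))
E
python3 - <<'E'
from h import *
P=np.vstack([cloud(f).reshape(-1,3) for f in('top0','side0')]);P=P[~np.isnan(P[:,0])]
k=(P[:,1]>.26)&(P[:,1]<.6)&(P[:,2]>.1)&(P[:,0]>.2)&(P[:,0]<.8); print('plant',np.percentile(P[k],[1,50,99],axis=0).round(3))
O=np.array([.4539,-.2924,.0748])
print(A,YD,O+.106*A,O+.026*A)
go(O+.106*A,TILT); go([.42,.2,.25],UP)
k=(P[:,2]<.06)&(P[:,2]>.04)&(P[:,1]<.28)&(P[:,1]>0)&(P[:,0]<.75)&(P[:,0]>.3);print('tray',P[k].min(0),P[k].max(0))
E
```

```text
plant [[0.203 0.294 0.1  ]
 [0.531 0.376 0.214]
 [0.634 0.571 0.442]]
[-0.32763417  0.37769809  0.8660254 ] [0.75539619 0.65526834 0.        ] [ 0.41917078 -0.252364    0.16659869] [ 0.44538151 -0.28257985  0.09731666]
t 0.1 shift/0.04 [  5.725 -20.528  -1.601] turn/0.08 [-3.672 -5.514 -6.51 ] F [0.07 0.06 0.72] g 0.999
t 0.1 shift/0.04 [ 5.746 -9.219  0.484] turn/0.08 [ 0.01  -0.01  -6.669] F [0.07 0.06 0.72] g 0.999
tray [0.35778631 0.04029715 0.04001012] [0.6598462  0.27999047 0.05997924]
```

```bash
python3 -m jog '[{"x":0.57,"y":-0.92,"z":0.06,"rx":-0.153,"ry":-0.23,"rz":-0.271,"grip":1},{"x":0.57,"y":-0.92,"z":0.06,"rx":-0.153,"ry":-0.23,"rz":-0.271,"grip":1},{"x":0.57,"y":-0.92,"z":0.06,"rx":-0.153,"ry":-0.23,"rz":-0.271,"grip":1},{"x":0.57,"y":-0.92,"z":0.06,"rx":-0.153,"ry":-0.23,"rz":-0.271,"grip":1},{"x":0.57,"y":-0.92,"z":0.06,"rx":-0.153,"ry":-0.23,"rz":-0.271,"grip":1},{"x":0.57,"y":-0.92,"z":0.06,"rx":-0.153,"ry":-0.23,"rz":-0.271,"grip":1},{"x":0.57,"y":-0.92,"z":0.06,"rx":-0.153,"ry":-0.23,"rz":-0.271,"grip":1},{"x":0.57,"y":-0.92,"z":0.06,"rx":-0.153,"ry":-0.23,"rz":-0.271,"grip":1}]'
python3 -m jog '[{"x":0.07,"y":-0.82,"rx":-0.153,"ry":-0.23,"rz":-0.271,"grip":1},{"x":0.07,"y":-0.82,"rx":-0.153,"ry":-0.23,"rz":-0.271,"grip":1},{"x":0.07,"y":-0.82,"rx":-0.153,"ry":-0.23,"rz":-0.271,"grip":1},{"x":0.07,"y":-0.82,"rx":-0.153,"ry":-0.23,"rz":-0.271,"grip":1},{"x":0.07,"y":-0.82,"rx":-0.153,"ry":-0.23,"rz":-0.271,"grip":1},{"x":0.07,"y":-0.82,"rx":-0.153,"ry":-0.23,"rz":-0.271,"grip":1},{"x":0.07,"y":-0.82,"rx":-0.153,"ry":-0.23,"rz":-0.271,"grip":1},{"x":0.07,"y":-0.82,"rx":-0.153,"ry":-0.23,"rz":-0.271,"grip":1}]'
python3 - <<'E'
from h import *
O=np.array([.4539,-.2924,.0748]); go(O+.106*A,TILT)
E
```

```text
t: 0.77
tcp_pos: [0.3661, 0.2843, 0.2496]
ee_rot: [-178.2, 10.0, 151.7]
force: [0.7, 0.5, 0.7]
grip_width: 0.999
t 0.77 shift/0.04 [  1.327 -13.416  -2.076] turn/0.08 [-2.444 -3.657 -4.337] F [0.66 0.51 0.68] g 0.999validation failed for argument at $[0]...
```

```bash
python3 -m jog '[{"x":0.07,"y":-0.82,"z":0,"rx":-0.153,"ry":-0.23,"rz":-0.271,"grip":1},{"x":0.07,"y":-0.82,"z":0,"rx":-0.153,"ry":-0.23,"rz":-0.271,"grip":1},{"x":0.07,"y":-0.82,"z":0,"rx":-0.153,"ry":-0.23,"rz":-0.271,"grip":1},{"x":0.07,"y":-0.82,"z":0,"rx":-0.153,"ry":-0.23,"rz":-0.271,"grip":1},{"x":0.07,"y":-0.82,"z":0,"rx":-0.153,"ry":-0.23,"rz":-0.271,"grip":1},{"x":0.07,"y":-0.82,"z":0,"rx":-0.153,"ry":-0.23,"rz":-0.271,"grip":1},{"x":0.07,"y":-0.82,"z":0,"rx":-0.153,"ry":-0.23,"rz":-0.271,"grip":1},{"x":0.07,"y":-0.82,"z":0,"rx":-0.153,"ry":-0.23,"rz":-0.271,"grip":1}]'
python3 -m jog '[{"x":0.08,"y":-0.82,"z":0,"rx":-0.153,"ry":-0.23,"rz":-0.271,"grip":1},{"x":0.08,"y":-0.82,"z":0,"rx":-0.153,"ry":-0.23,"rz":-0.271,"grip":1},{"x":0.08,"y":-0.82,"z":0,"rx":-0.153,"ry":-0.23,"rz":-0.271,"grip":1},{"x":0.08,"y":-0.82,"z":0,"rx":-0.153,"ry":-0.23,"rz":-0.271,"grip":1},{"x":0.08,"y":-0.82,"z":0,"rx":-0.153,"ry":-0.23,"rz":-0.271,"grip":1},{"x":0.08,"y":-0.82,"z":0,"rx":-0.153,"ry":-0.23,"rz":-0.271,"grip":1},{"x":0.08,"y":-0.82,"z":0,"rx":-0.153,"ry":-0.23,"rz":-0.271,"grip":1},{"x":0,"y":0,"z":0,"rx":-0.153,"ry":-0.23,"rz":-0.271,"grip":1}]'
python3 - <<'E'
from h import *
O=np.array([.4539,-.2924,.0748]); go(O+.106*A,TILT); print(get_state()['joint_positions'].round(1))
look('wrist','w1')
P=cloud('w1').reshape(-1,3);P=P[~np.isnan(P[:,0])]
o=O
for m in (.015,.01,.007):
    p=sel(P,o,RC,.072,m); print(len(p))
    if len(p)<50: break
    o=least_squares(lambda t:sdf((p-t)@RC,.072),o,loss='soft_l1',f_scale=.001).x
print(o)
E
```

```text
t: 1.43
tcp_pos: [0.3973, 0.0266, 0.2496]
ee_rot: [-177.3, 19.3, 141.8]
force: [-0.0, 0.1, -0.9]
grip_width: 1.004
t: 2.1
tcp_pos: [0.4477, -0.2022, 0.2588]
ee_rot: [-178.2, 28.1, 130.6]
force: [0.8, 1.6, 0.1]
grip_width: 1.001
t 2.1 shift/0.04 [-0.713 -1.255 -2.305] turn/0.08 [-0.082 -0.525  0.269] F [0.85 1.65 0.13] g 1.001
[-33.9 -48.1 -39.4  71.9  -9.   13.8]
3056
3073
3073
[ 0.45439309 -0.29235332  0.07375189]
```

View pics/w1.png

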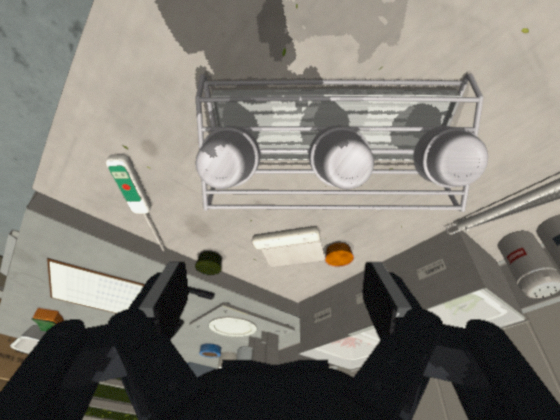

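```bash
python3 -m jog '[{"x":0,"y":-0.3,"z":-0.3,"rx":0,"ry":0,"rz":0,"grip":1},{"x":0,"y":-0.3,"z":-0.3,"rx":0,"ry":0,"rz":0,"grip":1},{"x":0,"y":-0.3,"z":-0.3,"rx":0,"ry":0,"rz":0,"grip":1},{"x":0,"y":-0.3,"z":-0.3,"rx":0,"ry":0,"rz":0,"grip":1},{"x":-0.17,"y":0,"z":-0.26,"rx":-0.02,"ry":-0.13,"rz":0.07,"grip":1},{"x":-0.17,"y":0,"z":-0.26,"rx":-0.02,"ry":-0.13,"rz":0.07,"grip":1},{"x":-0.17,"y":0,"z":-0.26,"rx":-0.02,"ry":-0.13,"rz":0.07,"grip":1},{"x":-0.17,"y":0,"z":-0.26,"rx":-0.02,"ry":-0.13,"rz":0.07,"grip":1}]'
python3 - <<'E'
from h import *
O=np.array([.4542,-.2923,.0745]); go(O+.106*A,TILT); print(get_state()['joint_positions'].round(1))
E
```

```text
t: 2.82
tcp_pos: [0.4505, -0.2556, 0.1721]
ee_rot: [-179.3, 28.2, 131.4]
force: [0.0, 0.1, 1.0]
grip_width: 0.999
t 2.82 shift/0.04 [-0.776  0.083 -0.144] turn/0.08 [-0.209 -0.358 -0.028] F [0.01 0.14 1.  ] g 0.999
[-41.7 -48.2 -48.7  61.6  -3.9   6.1]
```

```bash
cat >> h.py <<'E'
U=RZ[:,0]
def tool(deg):
    t=np.deg2rad(deg); return rt(np.cos(t)*np.array([0,0,1.])-np.sin(t)*U,YD)
def tcp(O,a,deg,up=0,gz=.049,dp=.024): return np.array(O)+(gz+up)*np.array(a)+dp*tool(deg)[:,2]
NEAR=np.array([.4542,-.2923,.0746]); MID=np.array([.5409,-.2172,.0746]); Z=np.array([0,0,1.])
E
python3 - <<'E'
from h import *
go(tcp(NEAR,A,20,.07),tool(20)); print(A*.07/.04)
E
```

```text
t 2.82 shift/0.04 [-0.748  0.051 -0.424] turn/0.08 [ 1.437  1.073 -0.039] F [0.01 0.14 1.  ] g 0.999
[-0.5733598   0.66097167  1.51554446]
```

```bash
python3 -m jog '[{"x":0,"y":0,"z":0,"rx":0.36,"ry":0.27,"rz":-0.01,"grip":1},{"x":0,"y":0,"z":0,"rx":0.36,"ry":0.27,"rz":-0.01,"grip":1},{"x":-0.19,"y":0.01,"z":0,"rx":0.36,"ry":0.27,"rz":-0.01,"grip":1},{"x":-0.19,"y":0.01,"z":0,"rx":0.36,"ry":0.27,"rz":-0.01,"grip":1},{"x":-0.19,"y":0.01,"z":-0.1,"rx":0,"ry":0,"rz":0,"grip":1},{"x":-0.18,"y":0.02,"z":-0.1,"rx":0,"ry":0,"rz":0,"grip":1},{"x":0,"y":0,"z":-0.2,"rx":0,"ry":0,"rz":0,"grip":1},{"x":0,"y":0,"z":0,"rx":0,"ry":0,"rz":0,"grip":1}]'
python3 - <<'E'
from h import *
go(tcp(NEAR,A,20,.07),tool(20)); go(tcp(NEAR,A,20,0),tool(20)); print(get_state()['joint_positions'].round(1))
E
```

```text
t: 3.48
tcp_pos: [0.4199, -0.2534, 0.1548]
ee_rot: [-180.0, 19.9, 130.9]
force: [-0.3, 1.0, -1.1]
grip_width: 1.002
t 3.48 shift/0.04 [ 0.016 -0.004  0.007] turn/0.08 [-0.014 -0.023  0.015] F [-0.35  1.04 -1.09] g 1.002
t 3.48 shift/0.04 [ 0.589 -0.665 -1.508] turn/0.08 [-0.014 -0.023  0.015] F [-0.35  1.04 -1.09] g 1.002
[-45.6 -42.3 -44.5  68.   -1.2   3.3]
```

Arrived precisely. Descend along the cup axis, then close.

```bash
python3 -m jog '[{"x":0.09,"y":-0.1,"z":-0.23,"rx":0,"ry":0,"rz":0,"grip":1},{"x":0.09,"y":-0.1,"z":-0.23,"rx":0,"ry":0,"rz":0,"grip":1},{"x":0.09,"y":-0.1,"z":-0.23,"rx":0,"ry":0,"rz":0,"grip":1},{"x":0.09,"y":-0.1,"z":-0.23,"rx":0,"ry":0,"rz":0,"grip":1},{"x":0.09,"y":-0.1,"z":-0.23,"rx":0,"ry":0,"rz":0,"grip":1},{"x":0.09,"y":-0.1,"z":-0.23,"rx":0,"ry":0,"rz":0,"grip":1},{"x":0.05,"y":-0.065,"z":-0.13,"rx":0,"ry":0,"rz":0,"grip":1},{"x":0,"y":0,"z":0,"rx":0,"ry":0,"rz":0,"grip":1}]'
python3 -c "
from h import *
go(tcp(NEAR,A,20,0),tool(20)); look('wrist','w2'); look('side','s2')
im=np.hstack([cv2.imread('pics/w2.png')[100:400,100:500],cv2.imread('pics/s2.png')[130:430,150:550][:290].copy() if 0 else cv2.resize(cv2.imread('pics/s2.png')[180:380,180:380],(300,300))])
cv2.imwrite('pics/c2.png',im)"
```

```text
t: 4.15
tcp_pos: [0.4435, -0.2802, 0.0939]
ee_rot: [-179.9, 19.8, 130.9]
force: [0.6, 0.5, -0.8]
grip_width: 1.003
t 4.15 shift/0.04 [0.002 0.004 0.014] turn/0.08 [-0.026 -0.038  0.017] F [ 0.56  0.54 -0.83] g 1.003
```

View pics/c2.png

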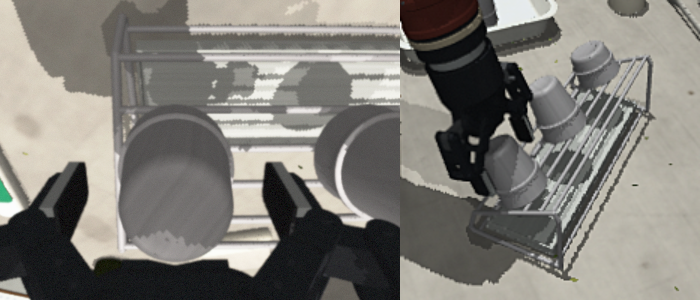

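```bash
python3 -m jog '[{"x":0,"y":0,"z":0,"rx":0,"ry":0,"rz":0,"grip":-1},{"x":0,"y":0,"z":0,"rx":0,"ry":0,"rz":0,"grip":-1},{"x":0,"y":0,"z":0,"rx":0,"ry":0,"rz":0,"grip":-1},{"x":0,"y":0,"z":0,"rx":0,"ry":0,"rz":0,"grip":-1},{"x":0,"y":0,"z":0,"rx":0,"ry":0,"rz":0,"grip":-1},{"x":0,"y":0,"z":0,"rx":0,"ry":0,"rz":0,"grip":-1},{"x":0,"y":0,"z":0,"rx":0,"ry":0,"rz":0,"grip":-1},{"x":0,"y":0,"z":0,"rx":0,"ry":0,"rz":0,"grip":-1}]'
python3 -m jog '[{"x":0,"y":0,"z":0,"rx":0,"ry":0,"rz":0,"grip":-1},{"x":0,"y":0,"z":0,"rx":0,"ry":0,"rz":0,"grip":-1},{"x":0,"y":0,"z":0,"rx":0,"ry":0,"rz":0,"grip":-1},{"x":0,"y":0,"z":0,"rx":0,"ry":0,"rz":0,"grip":-1},{"x":0,"y":0,"z":0,"rx":0,"ry":0,"rz":0,"grip":-1},{"x":0,"y":0,"z":0,"rx":0,"ry":0,"rz":0,"grip":-1},{"x":0,"y":0,"z":0,"rx":0,"ry":0,"rz":0,"grip":-1},{"x":0,"y":0,"z":0,"rx":0,"ry":0,"rz":0,"grip":-1}]'
```

```text
t: 4.92
tcp_pos: [0.4442, -0.2807, 0.0976]
ee_rot: [-180.0, 20.1, 130.9]
force: [-3.4, 3.1, 6.2]
grip_width: 0.601
t: 5.58
tcp_pos: [0.4442, -0.2807, 0.0976]
ee_rot: [-180.0, 20.1, 130.9]
force: [-3.2, 3.2, 7.1]
grip_width: 0.604
```

```bash
python3 -m jog '[{"x":-0.036,"y":0.042,"z":0.095,"rx":0,"ry":0,"rz":0,"grip":-1},{"x":-0.072,"y":0.083,"z":0.19,"rx":0,"ry":0,"rz":0,"grip":-1},{"x":-0.072,"y":0.083,"z":0.19,"rx":0,"ry":0,"rz":0,"grip":-1},{"x":-0.072,"y":0.083,"z":0.19,"rx":0,"ry":0,"rz":0,"grip":-1},{"x":-0.072,"y":0.083,"z":0.19,"rx":0,"ry":0,"rz":0,"grip":-1},{"x":-0.072,"y":0.083,"z":0.19,"rx":0,"ry":0,"rz":0,"grip":-1},{"x":-0.072,"y":0.083,"z":0.19,"rx":0,"ry":0,"rz":0,"grip":-1},{"x":-0.072,"y":0.083,"z":0.19,"rx":0,"ry":0,"rz":0,"grip":-1}]'
python3 - <<'E'
from h import *
T=np.array([.5362,.1457,.0022]); go(tcp(T,Z,-10,.12),tool(-10)); print(get_state()['joint_positions'].round(1))
look('side','s3'); look('wrist','w3')
P=np.vstack([cloud(f).reshape(-1,3) for f in ('w3','s3')]);P=P[~np.isnan(P[:,0])]
s=get_state(); R=Ro.from_euler('xyz',s['ee_rot'],degrees=True).as_matrix()
o=s['tcp_pos']-.024*R[:,2]-.049*A
for m in (.012,.008,.007):
    p=sel(P,o,RC,.072,m); o=least_squares(lambda t:sdf((p-t)@RC,.072),o,loss='soft_l1',f_scale=.001).x
print(len(p),o,'tcp rel tool',R.T@(o-s['tcp_pos']))
cv2.imwrite('pics/c3.png',np.hstack([cv2.imread('pics/w3.png')[60:420,80:480],cv2.resize(cv2.imread('pics/s3.png')[150:350,150:350],(360,360))]))
E
```

```text
t: 6.25
tcp_pos: [0.4219, -0.2552, 0.1542]
ee_rot: [-180.0, 20.0, 130.9]
force: [-0.9, -0.1, -1.4]
grip_width: 0.604
t 6.25 shift/0.04 [ 2.788 10.102 -0.167] turn/0.08 [4.951 4.276 0.013] F [-0.88 -0.13 -1.39] g 0.604
[-45.6 -41.9 -44.3  67.7  -1.2   3.3]
17585 [ 0.43264974 -0.26697193  0.13172566] tcp rel tool [-0.00613762  0.00034017  0.02728879]
```

View pics/c3.png

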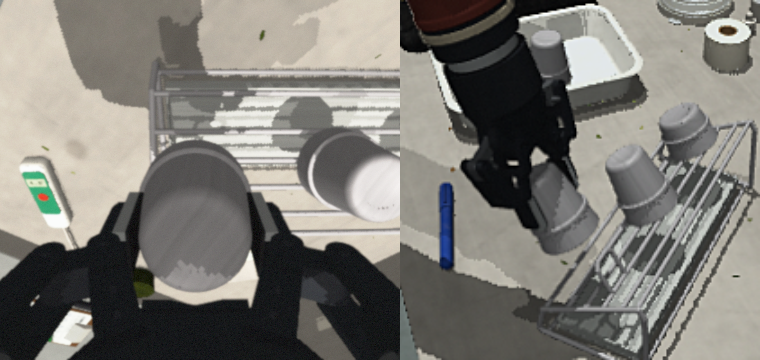

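```bash
python3 -m jog '[{"x":-0.05,"y":0.06,"z":0.4,"rx":0.1,"ry":0.09,"rz":0,"grip":-1},{"x":-0.05,"y":0.06,"z":0.4,"rx":0.25,"ry":0.21,"rz":0,"grip":-1},{"x":0,"y":0,"z":0.4,"rx":0.25,"ry":0.21,"rz":0,"grip":-1},{"x":0,"y":0.1,"z":0.4,"rx":0.25,"ry":0.21,"rz":0,"grip":-1},{"x":0.1,"y":0.3,"z":0.1,"rx":0.25,"ry":0.21,"rz":0,"grip":-1},{"x":0.17,"y":0.6,"z":0,"rx":0.25,"ry":0.21,"rz":0,"grip":-1},{"x":0.17,"y":0.6,"z":0,"rx":0.25,"ry":0.21,"rz":0,"grip":-1},{"x":0.17,"y":0.6,"z":0,"rx":0.25,"ry":0.21,"rz":0,"grip":-1}]'
python3 -m jog '[{"x":0.19,"y":0.7,"z":0,"rx":0.25,"ry":0.21,"rz":0,"grip":-1},{"x":0.19,"y":0.7,"z":0,"rx":0.25,"ry":0.21,"rz":0,"grip":-1},{"x":0.19,"y":0.7,"z":0,"rx":0.25,"ry":0.21,"rz":0,"grip":-1},{"x":0.19,"y":0.7,"z":0,"rx":0.25,"ry":0.21,"rz":0,"grip":-1},{"x":0.19,"y":0.7,"z":0,"rx":0.25,"ry":0.21,"rz":0,"grip":-1},{"x":0.19,"y":0.7,"z":0,"rx":0.25,"ry":0.21,"rz":0,"grip":-1},{"x":0.19,"y":0.7,"z":0,"rx":0.25,"ry":0.21,"rz":0,"grip":-1},{"x":0.19,"y":0.7,"z":0,"rx":0.25,"ry":0.21,"rz":0,"grip":-1}]'
python3 - <<'E'
from h import *
T=np.array([.5362,.1457,.0022]); go(tcp(T,Z,-10,.12),tool(-10)); print(get_state()['joint_positions'].round(1))
E
```

```text
t: 7.02
tcp_pos: [0.4428, -0.1621, 0.2211]
ee_rot: [179.9, 8.8, 130.8]
force: [-0.1, -0.3, -1.4]
grip_width: 0.606
t: 7.68
tcp_pos: [0.5038, 0.0627, 0.2209]
ee_rot: [179.8, -3.2, 130.8]
force: [1.0, -0.7, -0.1]
grip_width: 0.606
t 7.68 shift/0.04 [ 0.743  2.155 -1.833] turn/0.08 [1.092 1.015 0.028] F [ 1.02 -0.69 -0.14] g 0.606
[-9.1 -7.9 -9.3 90.9  2.2 40. ]
```

```bash
python3 -m jog '[{"x":0.15,"y":0.45,"z":-0.15,"rx":0.25,"ry":0.21,"rz":0,"grip":-1},{"x":0.15,"y":0.45,"z":-0.3,"rx":0.25,"ry":0.21,"rz":0,"grip":-1},{"x":0.15,"y":0.4,"z":-0.3,"rx":0.25,"ry":0.21,"rz":0,"grip":-1},{"x":0.1,"y":0.3,"z":-0.3,"rx":0.2,"ry":0.2,"rz":0,"grip":-1},{"x":0,"y":0,"z":-0.3,"rx":0,"ry":0,"rz":0,"grip":-1},{"x":0,"y":0,"z":-0.2,"rx":0,"ry":0,"rz":0,"grip":-1},{"x":0,"y":0,"z":0,"rx":0,"ry":0,"rz":0,"grip":-1},{"x":0,"y":0,"z":0,"rx":0,"ry":0,"rz":0,"grip":-1}]'
cat > held.py <<'E'
from h import *
import sys
# fit held cup (5 dof) and stack cup, in each camera
def fit(P,o,tilt,mm=(.012,.008,.006)):
    x=np.r_[o,tilt]
    Rx=lambda x:Ro.from_rotvec([x[3],x[4],0]).as_matrix()
    for m in mm:
        p=sel(P,x[:3],Rx(x),.072,m)
        if len(p)<80: return None
        x=least_squares(lambda x:sdf((p-x[:3])@Rx(x),.072),x,loss='soft_l1',f_scale=.001).x
    return x,len(p)
def held(n,cams,base,o0=None):
    s=get_state(); R=Ro.from_euler('xyz',s['ee_rot'],degrees=True).as_matrix()
    o=s['tcp_pos']-.024*R[:,2]-.049*Z if o0 is None else o0
    for c in cams:
        look(c,n+c); P=cloud(n+c).reshape(-1,3);P=P[~np.isnan(P[:,0])]
        h=fit(P,o,[0,0]); 
        if h: print(c,'held',h[0][:3].round(4),'tilt deg',np.rad2deg(h[0][3:]).round(2),h[1])
        p=sel(P,base,np.eye(3),.072,.006)
        if len(p)>80:
            b=least_squares(lambda t:sdf(p-t,.072),base,loss='soft_l1',f_scale=.001).x; print(c,'base',b.round(4),len(p))
E
python3 - <<'E'
from held import *
T=np.array([.5362,.1457,.0022]); go(tcp(T,Z,-10,.12),tool(-10))
held('a',['top','side','wrist'],T)
E
```

```text
t: 8.35
tcp_pos: [0.525, 0.1246, 0.1591]
ee_rot: [179.8, -8.9, 130.8]
force: [0.3, -0.1, 0.1]
grip_width: 0.606
t 8.35 shift/0.04 [ 0.212  0.605 -0.29 ] turn/0.08 [0.158 0.195 0.039] F [ 0.3  -0.1   0.05] g 0.606
top held [0.5251 0.1238 0.1301] tilt deg [ 1.78 -0.13] 179
side held [0.5261 0.1217 0.1311] tilt deg [-2.66  2.44] 504
side base [ 0.5364  0.1447 -0.0006] 595
wrist held [0.527  0.1234 0.1319] tilt deg [-0.13 -0.43] 15935
wrist base [0.5365 0.1457 0.0015] 2102
```

View pics/aside.png

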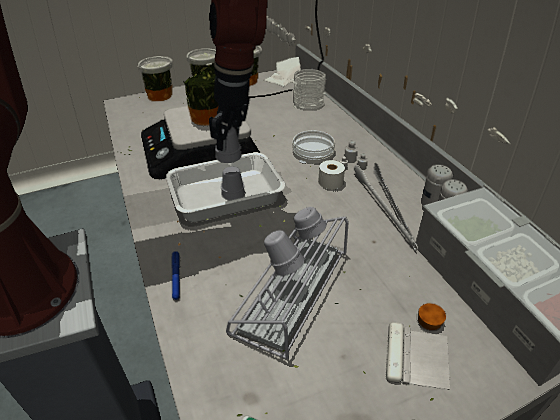

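```bash
python3 -m jog '[{"x":0.08,"y":0.19,"z":0,"rx":0,"ry":0.03,"rz":0,"grip":-1},{"x":0.08,"y":0.19,"z":0,"rx":0,"ry":0.03,"rz":0,"grip":-1},{"x":0.08,"y":0.18,"z":-0.1,"rx":0,"ry":0.03,"rz":0,"grip":-1},{"x":0,"y":0,"z":-0.3,"rx":0,"ry":0,"rz":0,"grip":-1},{"x":0,"y":0,"z":-0.3,"rx":0,"ry":0,"rz":0,"grip":-1},{"x":0,"y":0,"z":-0.3,"rx":0,"ry":0,"rz":0,"grip":-1},{"x":0,"y":0,"z":-0.2,"rx":0,"ry":0,"rz":0,"grip":-1},{"x":0,"y":0,"z":0,"rx":0,"ry":0,"rz":0,"grip":-1}]'
python3 - <<'E'
from held import *
T=np.array([.5364,.1457,.0022]); go(tcp(T,Z,-10,.075),tool(-10))
held('b',['top','wrist','side'],T)
E
```

```text
t: 9.17
tcp_pos: [0.5333, 0.1475, 0.1083]
ee_rot: [-179.7, -9.3, 130.7]
force: [-0.1, 0.5, -0.8]
grip_width: 0.604
t 9.17 shift/0.04 [ 0.008  0.034 -0.142] turn/0.08 [0.152 0.056 0.033] F [-0.07  0.52 -0.83] g 0.604
top held [0.5332 0.1466 0.0798] tilt deg [0.35 0.54] 198
top base [0.537  0.1477 0.0116] 108
wrist held [0.5349 0.1462 0.0813] tilt deg [-0.11  0.26] 15943
wrist base [0.5384 0.1433 0.0252] 628
side held [0.5339 0.1445 0.082 ] tilt deg [-2.32  4.74] 469
side base [ 0.5365  0.1443 -0.0007] 488
```

```bash
python3 -m jog '[{"x":0.05,"y":-0.005,"z":-0.1,"rx":0,"ry":0,"rz":0,"grip":-1},{"x":0,"y":0,"z":-0.2,"rx":0,"ry":0,"rz":0,"grip":-1},{"x":0,"y":0,"z":-0.2,"rx":0,"ry":0,"rz":0,"grip":-1},{"x":0,"y":0,"z":-0.2,"rx":0,"ry":0,"rz":0,"grip":-1},{"x":0,"y":0,"z":-0.2,"rx":0,"ry":0,"rz":0,"grip":-1},{"x":0,"y":0,"z":-0.1,"rx":0,"ry":0,"rz":0,"grip":-1},{"x":0,"y":0,"z":-0.07,"rx":0,"ry":0,"rz":0,"grip":-1},{"x":0,"y":0,"z":0,"rx":0,"ry":0,"rz":0,"grip":-1}]'
python3 - <<'E'
from held import *
T=np.array([.5364,.1457,.0022])
held('c',['wrist'],T,np.array([.5369,.146,.0385]))
E
```

```text
t: 9.98
tcp_pos: [0.5365, 0.1474, 0.0677]
ee_rot: [-179.9, -9.2, 130.8]
force: [0.6, 0.5, -1.2]
grip_width: 0.6
wrist held [0.5376 0.1462 0.0393] tilt deg [-0.12  0.17] 15937
wrist base [0.5385 0.1448 0.0459] 2311
```

```bash
python3 -m jog '[{"x":-0.01,"y":-0.005,"z":-0.04,"rx":0,"ry":0,"rz":0,"grip":-1},{"x":0,"y":0,"z":-0.04,"rx":0,"ry":0,"rz":0,"grip":-1},{"x":0,"y":0,"z":-0.04,"rx":0,"ry":0,"rz":0,"grip":-1},{"x":0,"y":0,"z":-0.03,"rx":0,"ry":0,"rz":0,"grip":-1},{"x":0,"y":0,"z":-0.03,"rx":0,"ry":0,"rz":0,"grip":-1},{"x":0,"y":0,"z":-0.03,"rx":0,"ry":0,"rz":0,"grip":-1},{"x":0,"y":0,"z":-0.02,"rx":0,"ry":0,"rz":0,"grip":-1},{"x":0,"y":0,"z":0,"rx":0,"ry":0,"rz":0,"grip":-1}]'
python3 -m jog '[{"x":0,"y":0,"z":-0.015,"rx":0,"ry":0,"rz":0,"grip":-1},{"x":0,"y":0,"z":0,"rx":0,"ry":0,"rz":0,"grip":-1},{"x":0,"y":0,"z":-0.015,"rx":0,"ry":0,"rz":0,"grip":-1},{"x":0,"y":0,"z":0,"rx":0,"ry":0,"rz":0,"grip":-1},{"x":0,"y":0,"z":-0.015,"rx":0,"ry":0,"rz":0,"grip":-1},{"x":0,"y":0,"z":0,"rx":0,"ry":0,"rz":0,"grip":-1},{"x":0,"y":0,"z":0,"rx":0,"ry":0,"rz":0,"grip":-1},{"x":0,"y":0,"z":0,"rx":0,"ry":0,"rz":0,"grip":-1}]'
```

```text
t: 10.7
tcp_pos: [0.5365, 0.1472, 0.0591]
ee_rot: [-179.9, -9.2, 130.8]
force: [-0.1, 0.2, -1.8]
grip_width: 0.606
t: 11.37
tcp_pos: [0.5366, 0.1472, 0.0575]
ee_rot: [-179.9, -9.1, 130.8]
force: [-0.3, 0.3, -1.8]
grip_width: 0.603
```

```bash
python3 -m jog '[{"x":0,"y":0,"z":-0.015,"rx":0,"ry":0,"rz":0,"grip":-1},{"x":0,"y":0,"z":0,"rx":0,"ry":0,"rz":0,"grip":-1},{"x":0,"y":0,"z":-0.015,"rx":0,"ry":0,"rz":0,"grip":-1},{"x":0,"y":0,"z":0,"rx":0,"ry":0,"rz":0,"grip":-1},{"x":0,"y":0,"z":-0.015,"rx":0,"ry":0,"rz":0,"grip":-1},{"x":0,"y":0,"z":0,"rx":0,"ry":0,"rz":0,"grip":-1},{"x":0,"y":0,"z":0,"rx":0,"ry":0,"rz":0,"grip":-1},{"x":0,"y":0,"z":0,"rx":0,"ry":0,"rz":0,"grip":-1}]'
python3 - <<'E'
from held import *
T=np.array([.5364,.1457,.0022])
held('d',['wrist'],T,np.array([.5369,.146,.027]))
E
```

```text
t: 12.03
tcp_pos: [0.5368, 0.1471, 0.0559]
ee_rot: [-179.9, -9.1, 130.8]
force: [-0.9, -1.9, 2.0]
grip_width: 0.603
wrist held [0.5376 0.146  0.0275] tilt deg [0.19 0.5 ] 16056
wrist base [0.5386 0.145  0.0346] 3909
```

```bash
python3 -m jog '[{"x":0,"y":0,"z":-0.01,"rx":0,"ry":0,"rz":0,"grip":-1},{"x":0,"y":0,"z":0,"rx":0,"ry":0,"rz":0,"grip":-1},{"x":0,"y":0,"z":0,"rx":0,"ry":0,"rz":0,"grip":0.4},{"x":0,"y":0,"z":0,"rx":0,"ry":0,"rz":0,"grip":0.6},{"x":0,"y":0,"z":0,"rx":0,"ry":0,"rz":0,"grip":1},{"x":0,"y":0,"z":0,"rx":0,"ry":0,"rz":0,"grip":1},{"x":0,"y":0,"z":0,"rx":0,"ry":0,"rz":0,"grip":1},{"x":0,"y":0,"z":0,"rx":0,"ry":0,"rz":0,"grip":1}]'
python3 - <<'E'
from held import *
T=np.array([.5364,.1457,.0022])
held('e',['wrist'],T,np.array([.5369,.146,.027])); go(tcp(T+[0,0,.026],Z,-10,.11),tool(-10))
E
```

```text
t: 12.75
tcp_pos: [0.5366, 0.1472, 0.0552]
ee_rot: [-179.9, -9.2, 130.8]
force: [-0.3, -0.9, 0.1]
grip_width: 1.004
wrist held [0.5378 0.146  0.0275] tilt deg [0.49 0.52] 14392
wrist base [0.5387 0.1449 0.0338] 3899
t 12.8 shift/0.04 [-0.073  0.04   2.709] turn/0.08 [0.153 0.107 0.032] F [-1.02  0.13  0.12] g 0.999
```

```bash
python3 -m jog '[{"x":0,"y":0,"z":0.1,"rx":0,"ry":0,"rz":0,"grip":1},{"x":0,"y":0,"z":0.3,"rx":0,"ry":0,"rz":0,"grip":1},{"x":0,"y":0,"z":0.5,"rx":0,"ry":0,"rz":0,"grip":1},{"x":0,"y":0,"z":0.6,"rx":0,"ry":0,"rz":0,"grip":1},{"x":0,"y":0,"z":0.6,"rx":0,"ry":0,"rz":0,"grip":1},{"x":0,"y":0,"z":0.6,"rx":0,"ry":0,"rz":0,"grip":1},{"x":0,"y":0,"z":0.4,"rx":0,"ry":0,"rz":0,"grip":1},{"x":0,"y":0,"z":0,"rx":0,"ry":0,"rz":0,"grip":1}]'
python3 - <<'E'
from held import *
T=np.array([.5364,.1457,.0022])
held('f',['wrist','top','side'],T,np.array([.5369,.146,.027]))
go(tcp(MID,A,28,.075),tool(28))
im=cv2.imread('pics/fwrist.png'); s=cv2.imread('pics/fside.png')[120:240,150:310]
cv2.imwrite('pics/cf.png',np.hstack([im[::1][:300,:400],cv2.resize(s,(400,300))]))
E
```

```text
t: 13.47
tcp_pos: [0.5385, 0.1472, 0.1846]
ee_rot: [179.8, -8.9, 130.8]
force: [1.6, 0.1, 0.1]
grip_width: 1.001
wrist held [0.5376 0.1455 0.0275] tilt deg [0.31 0.47] 3588
wrist base [0.5385 0.1445 0.0341] 1019
top held [0.5371 0.1465 0.0277] tilt deg [0.75 0.17] 248
top base [0.5384 0.1475 0.0346] 240
side held [0.5377 0.1443 0.0257] tilt deg [-0.21  0.06] 637
side base [0.5377 0.1455 0.0264] 506
t 13.62 shift/0.04 [-0.725 -8.153 -0.465] turn/0.08 [-6.117 -5.312  0.035] F [ 0.67 -0.55 -0.24] g 0.998
```

View pics/cf.png

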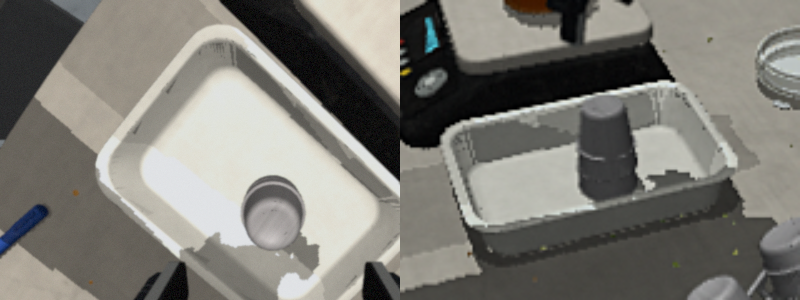

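```bash
python3 -m jog '[{"x":-0.05,"y":-0.3,"z":0.2,"rx":-0.38,"ry":-0.33,"rz":0,"grip":1},{"x":-0.05,"y":-0.55,"z":0.2,"rx":-0.38,"ry":-0.33,"rz":0,"grip":1},{"x":-0.05,"y":-0.6,"z":0,"rx":-0.38,"ry":-0.33,"rz":0,"grip":1},{"x":-0.05,"y":-0.6,"z":0,"rx":-0.38,"ry":-0.33,"rz":0,"grip":1},{"x":-0.05,"y":-0.6,"z":0,"rx":-0.38,"ry":-0.33,"rz":0,"grip":1},{"x":-0.05,"y":-0.6,"z":0,"rx":-0.38,"ry":-0.33,"rz":0,"grip":1},{"x":-0.05,"y":-0.6,"z":0,"rx":-0.38,"ry":-0.33,"rz":0,"grip":1},{"x":-0.05,"y":-0.6,"z":0,"rx":-0.38,"ry":-0.33,"rz":0,"grip":1}]'
python3 -m jog '[{"x":-0.05,"y":-0.6,"z":0,"rx":-0.38,"ry":-0.33,"rz":0,"grip":1},{"x":-0.05,"y":-0.6,"z":0,"rx":-0.38,"ry":-0.33,"rz":0,"grip":1},{"x":-0.05,"y":-0.6,"z":-0.1,"rx":-0.38,"ry":-0.33,"rz":0,"grip":1},{"x":-0.05,"y":-0.6,"z":-0.1,"rx":-0.38,"ry":-0.33,"rz":0,"grip":1},{"x":-0.05,"y":-0.5,"z":-0.2,"rx":-0.38,"ry":-0.33,"rz":0,"grip":1},{"x":0,"y":-0.4,"z":-0.2,"rx":-0.38,"ry":-0.33,"rz":0,"grip":1},{"x":0,"y":-0.3,"z":-0.2,"rx":-0.38,"ry":-0.33,"rz":0,"grip":1},{"x":0,"y":-0.1,"z":0,"rx":-0.38,"ry":-0.33,"rz":0,"grip":1}]'
python3 - <<'E'
from h import *
go(tcp(MID,A,28,.075),tool(28)); print(get_state()['joint_positions'].round(1))
E
```

```text
t: 14.28
tcp_pos: [0.5198, -0.0317, 0.1941]
ee_rot: [-179.9, 9.3, 130.8]
force: [-0.4, 0.6, -0.5]
grip_width: 0.997
t: 14.95
tcp_pos: [0.509, -0.1797, 0.1598]
ee_rot: [-179.9, 27.7, 130.7]
force: [0.0, 0.6, -0.4]
grip_width: 1.002
t 14.95 shift/0.04 [-0.035  0.021  0.025] turn/0.08 [-0.048 -0.06   0.056] F [ 0.02  0.57 -0.42] g 1.002
[-27.7 -38.4 -43.9  58.6  -9.9  19.3]
```

Run:
```python
from h import *
look('wrist','g')
P=cloud('g').reshape(-1,3);P=P[~np.isnan(P[:,0])]; o=MID
for m in (.012,.007,.007):
    p=sel(P,o,RC,.072,m); o=least_squares(lambda t:sdf((p-t)@RC,.072),o,loss='soft_l1',f_scale=.001).x
print(len(p),o.round(4)); go(tcp(o,A,28,.0),tool(28))
```

```text
6457 [ 0.5411 -0.2166  0.0737]
t 15.0 shift/0.04 [ 0.592 -0.69  -1.619] turn/0.08 [-0.03  -0.048  0.048] F [-0.89  0.31 -1.78] g 1.0
```

```bash
python3 -m jog '[{"x":0.09,"y":-0.1,"z":-0.24,"rx":0,"ry":0,"rz":0,"grip":1},{"x":0.09,"y":-0.1,"z":-0.24,"rx":0,"ry":0,"rz":0,"grip":1},{"x":0.09,"y":-0.11,"z":-0.24,"rx":0,"ry":0,"rz":0,"grip":1},{"x":0.09,"y":-0.11,"z":-0.24,"rx":0,"ry":0,"rz":0,"grip":1},{"x":0.09,"y":-0.1,"z":-0.24,"rx":0,"ry":0,"rz":0,"grip":1},{"x":0.07,"y":-0.08,"z":-0.2,"rx":0,"ry":0,"rz":0,"grip":1},{"x":0.05,"y":-0.06,"z":-0.14,"rx":0,"ry":0,"rz":0,"grip":1},{"x":0,"y":0,"z":0,"rx":0,"ry":0,"rz":0,"grip":1}]'
python3 -m jog '[{"x":0,"y":0,"z":0,"rx":0,"ry":0,"rz":0,"grip":-1},{"x":0,"y":0,"z":0,"rx":0,"ry":0,"rz":0,"grip":-1},{"x":0,"y":0,"z":0,"rx":0,"ry":0,"rz":0,"grip":-1},{"x":0,"y":0,"z":0,"rx":0,"ry":0,"rz":0,"grip":-1},{"x":0,"y":0,"z":0,"rx":0,"ry":0,"rz":0,"grip":-1},{"x":0,"y":0,"z":0,"rx":0,"ry":0,"rz":0,"grip":-1},{"x":0,"y":0,"z":0,"rx":0,"ry":0,"rz":0,"grip":-1},{"x":0,"y":0,"z":0,"rx":0,"ry":0,"rz":0,"grip":-1}]'
python3 -c "
from h import *
print(get_state()['force'])"
```

```text
t: 15.67
tcp_pos: [0.5329, -0.2051, 0.0994]
ee_rot: [-180.0, 27.6, 130.8]
force: [-0.6, 0.6, -0.0]
grip_width: 0.996
t: 16.33
tcp_pos: [0.534, -0.2052, 0.1033]
ee_rot: [179.9, 27.9, 130.8]
force: [-2.9, 3.6, 5.4]
grip_width: 0.594
[-2.90167983  3.60413782  5.44239565]
```

```bash
python3 -m jog '[{"x":-0.036,"y":0.042,"z":0.095,"rx":0,"ry":0,"rz":0,"grip":-1},{"x":-0.072,"y":0.083,"z":0.19,"rx":0,"ry":0,"rz":0,"grip":-1},{"x":-0.072,"y":0.083,"z":0.19,"rx":0,"ry":0,"rz":0,"grip":-1},{"x":-0.072,"y":0.083,"z":0.19,"rx":0,"ry":0,"rz":0,"grip":-1},{"x":-0.072,"y":0.083,"z":0.19,"rx":0,"ry":0,"rz":0,"grip":-1},{"x":-0.072,"y":0.083,"z":0.19,"rx":0,"ry":0,"rz":0,"grip":-1},{"x":-0.072,"y":0.083,"z":0.19,"rx":0,"ry":0,"rz":0,"grip":-1},{"x":-0.072,"y":0.083,"z":0.19,"rx":0,"ry":0,"rz":0,"grip":-1}]'
python3 - <<'E'
from held import *
s=get_state(); R=Ro.from_euler('xyz',s['ee_rot'],degrees=True).as_matrix()
look('wrist','h'); P=cloud('h').reshape(-1,3);P=P[~np.isnan(P[:,0])]
o=s['tcp_pos']-.024*R[:,2]-.049*A; rv=Ro.from_matrix(Ro.align_vectors([A],[[0,0,1]])[0].as_matrix()).as_rotvec()[:2]
x,n=fit(P,o,rv); ax=Ro.from_rotvec([x[3],x[4],0]).as_matrix()[:,2]
print(n,x[:3].round(4),'axis',ax.round(3),A.round(3),'lifted',(x[:3]-MID)@A)
oc=R.T@(x[:3]-s['tcp_pos'])  # origin in tool
# tool rot that makes cup vertical
Q=Ro.align_vectors([[0,0,1]],[ax])[0].as_matrix()
v=np.cross(ax,[0,0,1]); w=v/np.linalg.norm(v)*np.arccos(ax[2])
Rt=Ro.from_rotvec(w).as_matrix()@R
T=np.array([.5376,.1457,.0275]); go(T+[0,0,.104]-Rt@oc,Rt); np.savez('rt.npz',Rt=Rt,oc=oc)
cv2.imwrite('pics/ch.png',cv2.imread('pics/hwrist.png')) if 0 else None
E
```

```text
t: 17.0
tcp_pos: [0.5116, -0.1799, 0.1597]
ee_rot: [179.9, 27.8, 130.8]
force: [-0.8, -0.2, -1.7]
grip_width: 0.593
16382 [ 0.521  -0.1903  0.1302] axis [-0.32   0.365  0.874] [-0.328  0.378  0.866] lifted 0.06484394731306906
t 17.05 shift/0.04 [0.67  8.096 0.065] turn/0.08 [ 4.779e+00  4.192e+00 -1.000e-03] F [0.5  0.21 1.82] g 0.589
```

View pics/h.png

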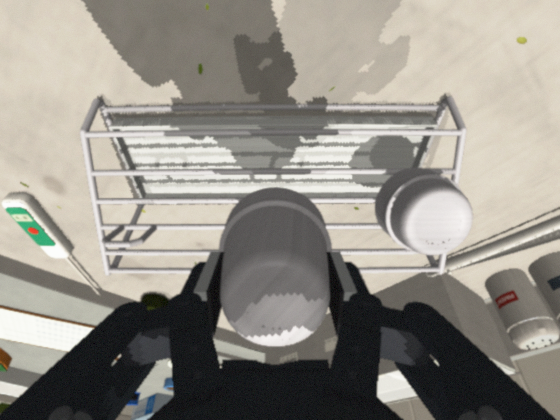

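```bash
python3 -m jog '[{"x":-0.05,"y":0.06,"z":0.35,"rx":0.1,"ry":0.09,"rz":0,"grip":-1},{"x":-0.05,"y":0.06,"z":0.35,"rx":0.3,"ry":0.26,"rz":0,"grip":-1},{"x":0,"y":0.1,"z":0.35,"rx":0.3,"ry":0.26,"rz":0,"grip":-1},{"x":0,"y":0.2,"z":0.2,"rx":0.3,"ry":0.26,"rz":0,"grip":-1},{"x":0.05,"y":0.4,"z":0,"rx":0.3,"ry":0.26,"rz":0,"grip":-1},{"x":0.06,"y":0.6,"z":0,"rx":0.3,"ry":0.26,"rz":0,"grip":-1},{"x":0.06,"y":0.6,"z":0,"rx":0.3,"ry":0.26,"rz":0,"grip":-1},{"x":0.06,"y":0.6,"z":0,"rx":0.3,"ry":0.26,"rz":0,"grip":-1}]'
python3 -m jog '[{"x":0.06,"y":0.6,"z":0,"rx":0.3,"ry":0.26,"rz":0,"grip":-1},{"x":0.06,"y":0.6,"z":0,"rx":0.3,"ry":0.26,"rz":0,"grip":-1},{"x":0.06,"y":0.6,"z":0,"rx":0.3,"ry":0.26,"rz":0,"grip":-1},{"x":0.06,"y":0.6,"z":0,"rx":0.3,"ry":0.26,"rz":0,"grip":-1},{"x":0.06,"y":0.6,"z":0,"rx":0.3,"ry":0.26,"rz":0,"grip":-1},{"x":0.06,"y":0.6,"z":0,"rx":0.3,"ry":0.26,"rz":0,"grip":-1},{"x":0.06,"y":0.5,"z":0,"rx":0.3,"ry":0.26,"rz":0,"grip":-1},{"x":0.06,"y":0.4,"z":0,"rx":0.3,"ry":0.26,"rz":0,"grip":-1}]'
python3 - <<'E'
from h import *
q=np.load('rt.npz'); T=np.array([.5376,.1457,.0275]); go(T+[0,0,.104]-q['Rt']@q['oc'],q['Rt'])
E
```

```text
t: 17.72
tcp_pos: [0.5171, -0.0746, 0.209]
ee_rot: [-180.0, 14.3, 130.7]
force: [1.4, -0.2, -1.2]
grip_width: 0.596
t: 18.38
tcp_pos: [0.5363, 0.1062, 0.2088]
ee_rot: [-180.0, -0.2, 130.8]
force: [0.2, -0.5, -0.4]
grip_width: 0.594
t 18.38 shift/0.04 [ 0.061  0.947 -1.118] turn/0.08 [ 0.153  0.164 -0.005] F [ 0.25 -0.53 -0.37] g 0.594
```

```bash
python3 -m jog '[{"x":0.02,"y":0.3,"z":0,"rx":0.05,"ry":0.05,"rz":0,"grip":-1},{"x":0,"y":0.25,"z":0,"rx":0.03,"ry":0.05,"rz":0,"grip":-1},{"x":0,"y":0.15,"z":-0.2,"rx":0,"ry":0,"rz":0,"grip":-1},{"x":0,"y":0,"z":-0.3,"rx":0,"ry":0,"rz":0,"grip":-1},{"x":0,"y":0,"z":-0.3,"rx":0,"ry":0,"rz":0,"grip":-1},{"x":0,"y":0,"z":-0.2,"rx":0,"ry":0,"rz":0,"grip":-1},{"x":0,"y":0,"z":-0.1,"rx":0,"ry":0,"rz":0,"grip":-1},{"x":0,"y":0,"z":0,"rx":0,"ry":0,"rz":0,"grip":-1}]'
python3 - <<'E'
from held import *
q=np.load('rt.npz'); T=np.array([.5376,.1457,.0275]); go(T+[0,0,.104]-q['Rt']@q['oc'],q['Rt'])
held('i',['wrist','top','side'],T)
E
```

```text
t: 19.05
tcp_pos: [0.5361, 0.1321, 0.163]
ee_rot: [-179.8, -0.8, 130.7]
force: [-0.6, -0.1, -0.5]
grip_width: 0.592
t 19.05 shift/0.04 [0.065 0.301 0.026] turn/0.08 [0.09  0.049 0.014] F [-0.59 -0.13 -0.54] g 0.592
wrist held [0.5352 0.1332 0.1308] tilt deg [-0.41 -0.15] 16367
wrist base [0.538  0.1453 0.0279] 2417
top held [0.534  0.1336 0.1379] tilt deg [-3.16  2.71] 211
top base [0.5383 0.1471 0.0374] 129
side held [0.5352 0.1309 0.1314] tilt deg [-4.06  2.94] 540
side base [0.5377 0.1445 0.0257] 607
```

```bash
python3 -m jog '[{"x":0.03,"y":0.15,"z":0,"rx":0.04,"ry":0.02,"rz":0,"grip":-1},{"x":0.035,"y":0.155,"z":0,"rx":0.04,"ry":0.01,"rz":0,"grip":-1},{"x":0,"y":0,"z":-0.1,"rx":0,"ry":0,"rz":0,"grip":-1},{"x":0,"y":0,"z":-0.2,"rx":0,"ry":0,"rz":0,"grip":-1},{"x":0,"y":0,"z":-0.2,"rx":0,"ry":0,"rz":0,"grip":-1},{"x":0,"y":0,"z":-0.1,"rx":0,"ry":0,"rz":0,"grip":-1},{"x":0,"y":0,"z":0,"rx":0,"ry":0,"rz":0,"grip":-1},{"x":0,"y":0,"z":0,"rx":0,"ry":0,"rz":0,"grip":-1}]'
python3 - <<'E'
from held import *
T=np.array([.5376,.1457,.0275]); print(get_state()['ee_rot'])
held('j',['wrist','top','side'],T)
E
```

```text
t: 19.87
tcp_pos: [0.5392, 0.1446, 0.1401]
ee_rot: [-179.9, -1.1, 130.8]
force: [0.5, 0.1, -0.1]
grip_width: 0.591
[-179.94375395   -1.12855986  130.77569647]
wrist held [0.5382 0.1459 0.1079] tilt deg [-0.09 -0.08] 16373
wrist base [0.5388 0.1444 0.0375] 1439
top held [0.5377 0.1461 0.1097] tilt deg [-1.25  0.12] 216
top base [0.5381 0.1473 0.0365] 191
side held [0.5378 0.1444 0.1085] tilt deg [-2.08  2.82] 522
side base [0.538  0.1443 0.0259] 518
```

```bash
python3 -m jog '[{"x":-0.01,"y":-0.01,"z":-0.1,"rx":0,"ry":0,"rz":0,"grip":-1},{"x":0,"y":0,"z":-0.2,"rx":0,"ry":0,"rz":0,"grip":-1},{"x":0,"y":0,"z":-0.2,"rx":0,"ry":0,"rz":0,"grip":-1},{"x":0,"y":0,"z":-0.2,"rx":0,"ry":0,"rz":0,"grip":-1},{"x":0,"y":0,"z":-0.2,"rx":0,"ry":0,"rz":0,"grip":-1},{"x":0,"y":0,"z":-0.1,"rx":0,"ry":0,"rz":0,"grip":-1},{"x":0,"y":0,"z":-0.05,"rx":0,"ry":0,"rz":0,"grip":-1},{"x":0,"y":0,"z":0,"rx":0,"ry":0,"rz":0,"grip":-1}]'
python3 -m jog '[{"x":0,"y":0,"z":-0.04,"rx":0,"ry":0,"rz":0,"grip":-1},{"x":0,"y":0,"z":-0.04,"rx":0,"ry":0,"rz":0,"grip":-1},{"x":0,"y":0,"z":-0.04,"rx":0,"ry":0,"rz":0,"grip":-1},{"x":0,"y":0,"z":-0.03,"rx":0,"ry":0,"rz":0,"grip":-1},{"x":0,"y":0,"z":-0.03,"rx":0,"ry":0,"rz":0,"grip":-1},{"x":0,"y":0,"z":-0.02,"rx":0,"ry":0,"rz":0,"grip":-1},{"x":0,"y":0,"z":0,"rx":0,"ry":0,"rz":0,"grip":-1},{"x":0,"y":0,"z":0,"rx":0,"ry":0,"rz":0,"grip":-1}]'
python3 - <<'E'
from held import *
T=np.array([.5376,.1457,.0275])
held('k',['wrist'],T,np.array([.538,.1456,.058]))
E
```

```text
t: 20.68
tcp_pos: [0.5389, 0.1443, 0.098]
ee_rot: [-180.0, -1.1, 130.8]
force: [-0.8, -0.9, -0.7]
grip_width: 0.591
t: 21.35
tcp_pos: [0.5392, 0.1443, 0.0907]
ee_rot: [-180.0, -1.1, 130.8]
force: [0.2, 0.1, -1.2]
grip_width: 0.593
wrist held [0.5382 0.1457 0.0585] tilt deg [-0.03 -0.14] 16367
wrist base [0.5389 0.1447 0.0639] 4330
```

5 mm to go: slow lowering.

```bash
python3 -m jog '[{"x":0,"y":0,"z":-0.025,"rx":0,"ry":0,"rz":0,"grip":-1},{"x":0,"y":0,"z":-0.025,"rx":0,"ry":0,"rz":0,"grip":-1},{"x":0,"y":0,"z":-0.02,"rx":0,"ry":0,"rz":0,"grip":-1},{"x":0,"y":0,"z":-0.015,"rx":0,"ry":0,"rz":0,"grip":-1},{"x":0,"y":0,"z":-0.01,"rx":0,"ry":0,"rz":0,"grip":-1},{"x":0,"y":0,"z":0,"rx":0,"ry":0,"rz":0,"grip":-1},{"x":0,"y":0,"z":0,"rx":0,"ry":0,"rz":0,"grip":-1},{"x":0,"y":0,"z":0,"rx":0,"ry":0,"rz":0,"grip":-1}]'
python3 -m jog '[{"x":0,"y":0,"z":-0.012,"rx":0,"ry":0,"rz":0,"grip":-1},{"x":0,"y":0,"z":0,"rx":0,"ry":0,"rz":0,"grip":-1},{"x":0,"y":0,"z":-0.012,"rx":0,"ry":0,"rz":0,"grip":-1},{"x":0,"y":0,"z":0,"rx":0,"ry":0,"rz":0,"grip":-1},{"x":0,"y":0,"z":0,"rx":0,"ry":0,"rz":0,"grip":-1},{"x":0,"y":0,"z":0,"rx":0,"ry":0,"rz":0,"grip":-1},{"x":0,"y":0,"z":0,"rx":0,"ry":0,"rz":0,"grip":-1},{"x":0,"y":0,"z":0,"rx":0,"ry":0,"rz":0,"grip":-1}]'
python3 - <<'E'
from held import *
T=np.array([.5376,.1457,.0275])
held('l',['wrist'],T,np.array([.538,.1456,.054])); print(get_state()['force'])
E
```

```text
t: 22.07
tcp_pos: [0.5392, 0.1444, 0.0869]
ee_rot: [-180.0, -1.1, 130.8]
force: [0.3, 0.7, -1.3]
grip_width: 0.594
t: 22.73
tcp_pos: [0.5393, 0.1443, 0.086]
ee_rot: [-180.0, -1.1, 130.8]
force: [0.3, -0.7, 0.4]
grip_width: 0.593
wrist held [0.5382 0.1457 0.0538] tilt deg [0.09 0.  ] 16420
wrist base [0.539  0.1448 0.0602] 5044
[-0.08826632 -1.2360748   0.86544895]
```

```bash
python3 -m jog '[{"x":0,"y":0,"z":-0.012,"rx":0,"ry":0,"rz":0,"grip":-1},{"x":0,"y":0,"z":-0.006,"rx":0,"ry":0,"rz":0,"grip":-1},{"x":0,"y":0,"z":0,"rx":0,"ry":0,"rz":0,"grip":-1},{"x":0,"y":0,"z":0,"rx":0,"ry":0,"rz":0,"grip":0.4},{"x":0,"y":0,"z":0,"rx":0,"ry":0,"rz":0,"grip":0.6},{"x":0,"y":0,"z":0,"rx":0,"ry":0,"rz":0,"grip":1},{"x":0,"y":0,"z":0,"rx":0,"ry":0,"rz":0,"grip":1},{"x":0,"y":0,"z":0,"rx":0,"ry":0,"rz":0,"grip":1}]'
python3 -m jog '[{"x":0,"y":0,"z":0.1,"rx":0,"ry":0,"rz":0,"grip":1},{"x":0,"y":0,"z":0.2,"rx":0,"ry":0,"rz":0,"grip":1},{"x":0,"y":0,"z":0.4,"rx":0,"ry":0,"rz":0,"grip":1},{"x":0,"y":0,"z":0.6,"rx":0,"ry":0,"rz":0,"grip":1},{"x":0,"y":0,"z":0.6,"rx":0,"ry":0,"rz":0,"grip":1},{"x":0,"y":0,"z":0.6,"rx":0,"ry":0,"rz":0,"grip":1},{"x":0,"y":0,"z":0.5,"rx":0,"ry":0,"rz":0,"grip":1},{"x":0,"y":0,"z":0,"rx":0,"ry":0,"rz":0,"grip":1}]'
python3 - <<'E'
from held import *
T=np.array([.5376,.1457,.0275])
held('m',['wrist','top','side'],T,np.array([.538,.1456,.0535]))
s=cv2.imread('pics/mside.png')[120:240,150:310]; r=cv2.imread('pics/mside.png')[180:330,200:360]
cv2.imwrite('pics/cm.png',np.hstack([cv2.resize(s,(400,300)),cv2.resize(r,(320,300)),]))
E
```

```text
t: 23.45
tcp_pos: [0.5391, 0.1444, 0.085]
ee_rot: [-180.0, -1.1, 130.8]
force: [-0.7, -0.4, -0.1]
grip_width: 1.003
t: 24.12
tcp_pos: [0.5412, 0.1444, 0.2109]
ee_rot: [179.7, -0.8, 130.8]
force: [0.7, -0.2, -0.3]
grip_width: 0.999
wrist held [0.5382 0.1452 0.0536] tilt deg [0.36 0.54] 3935
wrist base [0.5393 0.1441 0.0603] 1327
top held [0.5383 0.1458 0.0539] tilt deg [-0.7  -0.77] 310
top base [0.5389 0.147  0.0586] 290
side held [0.5386 0.1436 0.052 ] tilt deg [-1.08 -0.44] 661
side base [0.5385 0.1458 0.0534] 486
```

View pics/cm.png

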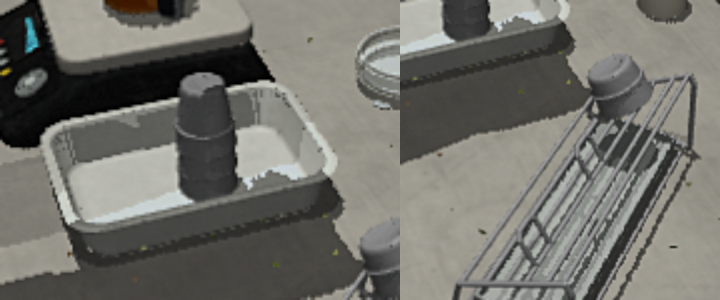

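```bash
python3 -c "
from station import *
print(sign_off())"
```

```text
the job is handed in; nothing more can be done
None
```

Both tall cups are off their pegs and nested mouth down over the tray cup. The short cup is still on its peg. I handed the job in at about 24.3 s, with the open gripper well above the stack.

**Stack height:** the last fits from the wrist camera put the three cup origins at z of about 1.5, 27.5 and 53.6 mm. That is 26 mm per step, as it should be for each rim resting on the bead below.

**Alignment:** neighbouring axes are about 1 mm apart or less, against the 2 mm allowed. Wrist-camera tilt is about 0.5° for both nested cups.

**Lowering:** contact forces were only 2–4 N while setting the cups down. The largest force shown in any reading during the job was about 7–8 N, while gripping the first cup.

**Disagreements:** the side camera read heights 1–2 mm lower than the others. The top and side tilt fits scattered by up to 5° while the gripper hid the cup, so I relied on the wrist camera. After release they were within about 1.2°.

**Change of plan:** joint 2 reached its range limit when I approached the nearest cup along its full 30° tilt. The motion stopped there, and I gripped that cup with the tool at 20° instead.

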